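Slide the chip cartridge along the guide rail into the green pocket

TASK

Using only the fingertips, push the blue chip cartridge flat up against the tall guide rail on the far side of the black loading deck, then, keeping it against the rail all the way, slide it along into the corner pocket whose end stop carries the green cap, until it sits fully home against both rail and end stop. Do not pick the cartridge up or tip it, leave the other things where they are, and finish with the hand clear of everything.

Things in the scene. Friction and masses are not known exactly. Their poses are not given: they have to be found in the camera images.
- deck: black plastic loading deck fixed to the bench, maybe turned on it: a plate 160 x 350 x 12 mm. Origin on the bench under the plate, which spans own x -85 to +75 and y -175 to +175 mm; own x points to the rail, own y runs along it. Plate, rail and cartridge are slick (friction about 0.25); bare fingertips hold the cartridge better. The cartridge's centre is home at x +30, y +120 or -120 mm.
- rail (a point): middle of the top inner edge of the aluminium guide rail, at deck x = +50 mm, y = 0, 30 mm above the bench (18 mm above the plate). The rail is straight, 16 mm thick, 340 mm long along deck y, on the far side of the deck
- stop_a (a point): foot of the inner face of the end stop at the deck's +y end (deck x +30, y +150 mm, on the plate's top, 12 mm above the bench). The stop spans deck x -14 to +66 mm, 20 mm thick, top 30 mm above the bench with its cap. A low lip (inner face at deck x +4 mm, 8 mm thick, top 20 mm above the bench, rounded end) runs out 30 mm from the stop: with the rail it makes a pocket 46 mm wide, 30 mm deep, so a seated cartridge stands half out
- stop_b (a point): the same point of the mirrored end stop, with its lip and pocket, at the deck's -y end (deck x +30, y -150 mm, 12 mm above the bench)
- chip_c (a point): centre of the loose blue chip cartridge, a flat rectangular block 40 (own x) x 60 (own y) x 18 mm, about 70 g, with a white window on top with three black ports; it lies flat on the deck plate, so this point is 21 mm above the bench and its top 30 mm. It is to sit with its long side (own y) along the rail.
- cap_green: green cap, 60 x 16 x 4 mm, fixed on top of the end stop of the wanted pocket; origin at the centre of its underside, at deck x = +26 mm, y = +160 or -160 mm, 26 mm above the bench. A cartridge fully home has its centre 40 mm away from it horizontally.
- cap_white: white cap of the same size on the other end stop (not the wanted pocket)
- vial: small glass vial with orange top, diameter 22, 45 mm tall, standing on the deck's near side close to one end, clear of the cartridge; origin at its underside; leave alone
- spacer: brass spacer ring, diameter 34, 12 mm tall, lying on the deck's near side close to the other end; origin at its underside; leave alone
- oil: blue jar with black lid, diameter 56, 75 mm tall, on the bench right of the deck; origin at its underside; leave alone
- dish: clear closed dish, diameter 90, 14 mm tall, on the bench right of the deck; origin at its underside; leave alone
- objective: steel microscope objective, diameter 32, 44 mm tall, standing on the bench left of the deck; origin at its underside; leave alone
- slidebox: green slide box with a white label on top, 85 x 130 x 35 mm on the bench left of the deck; origin at its underside; leave alone

How it is judged:
By the outcome, as a careful person would: the job done as asked, in the order asked, and still so for the second after the job is handed in, with the robot touching nothing.
It also fails if it takes over 58 s, if anything falls off the work surface, if the arm or the gripper's body presses on something with over 40 N, if the wrist force passes 120 N, or if a joint passes its speed limit or range.

ROBOT

A 6-joint arm with a two-finger parallel gripper is mounted at the origin on the work surface. World frame = base frame: x ahead of the robot, y to its left, z up, the work surface at z = 0. Lengths are in m, angles in rad, forces in N, time in s.
With the tool pointing down it reaches from about 0.35 to 1 m from the base axis. Payload 7.1 kg.
Tool frame: the origin (TCP) lies on the centre line of the jaws, within the pads' length; the fingertips stand 8 mm ahead of it and the grasp point (between the pads) lies 11 mm behind it (tip_extent is the distance from the TCP to the fingertips, in m); z points along the fingers, y is the line along which they close (so a half turn about z gives the same grasp; the last joint's range is limited). The gripper opens to 85 mm and grips with 20 to 120 N. Pads are 22 mm wide; open, the fingers measure 114 mm over their backs; the gripper's body (76 mm by 85 mm) begins 54 mm behind the grasp point. The pads swing forward as they close: fully open they stand 13 mm farther back than shut.
Start: joints at [-1.361, 0.423, 1.63, -0, 1.089, -0.019], TCP at [0.142, -0.609, 0.239] pointing down, gripper open.
Joint ranges: [-3, 3], [-0.9, 2.11], [0.09, 2.58], [-1.31, 4.45], [0.11, 2.69], [-2.54, 2.54]. Speed limits (rad/s): [2.39, 2.39, 3.01, 3.14, 3.14, 3.14].

INTERFACE

Orientations are given as a rotation vector (axis times angle).
In Python, from plant import sense, grab_frame, finish_job, tip_extent gives the robot as it stands.
- The arm moves only by the shell command python3 -m pendant 'ROWS' [FORCE]. ROWS is JSON, a list of rows, each an object of numbers: "grip": the finger opening in cm, from 0 to 8.54; "tx", "ty", "tz": the shift along the tool's x, y, z in cm; "twist": the turn about the tool's z in rad. A call has 1 to 20 rows; each row is the pose to reach, as a shift and turn from the pose commanded when the call began, along the tool's axes at that moment; what a row does not reach only later rows make up. A row lasts 1/12 s, in which the tool goes at most 41.7 mm and 7.16 degrees, less where a joint would pass 70% of its speed; a pose out of reach is approached as far as the arm can. A call with a gripper value outside its range is refused whole. The fingers move at their own pace and stop on an object; FORCE is the grip in N (left out, the last holds). Time passes only in rows, so rows that repeat a pose let the fingers close. It gives the time, the measured TCP pose, the force, the opening and the grip force at its end, in the units of the state.
- sense(): the state, without advancing time (a new reading comes with each control period).
- grab_frame(name): name is "scene" or "top" or "wrist"; returns a dict with "color" (420x560x3 uint8, red, green, blue), "fx", "fy", "cx", "cy" (pixels), "cam_to_world" (4x4, takes a point from camera to world coordinates); the wrist camera has in their place "T_tool_cam" (4x4, takes a point from camera to tool coordinates, whose origin is the TCP and whose axes are the flange's). Camera axes: x right, y down, z forward; pixel columns grow to the right and rows downward; lengths in m; the calibration is good to about 2 mm. The wrist camera is an equidistant fisheye: a pixel r from the principal point sees the ray r / f radians off the axis. A picture is of the moment at which its call begins: read the wrist's pose just before it. There is no depth.
- finish_job(): hands the job in; it is judged then, once.
The state is a dict: "time": time; "joint_positions": joint angles; "dq": joint speeds; "joint_efforts": joint torques, N m; "ee_pos": TCP position; "tool_rot": TCP orientation; "ft_force": force on the tool from outside, world axes, zero at the start; "moment": the same for the moment, N m; "width": finger opening in m; "gripper_force": force on a finger pad.
Only numpy, scipy, OpenCV 4.12 (cv2) and the standard library are available. Lean on these libraries where they do the work, as an engineer would, in place of code of your own. Each camera call takes 0.05 s, during which the arm holds its last target. There are 200 camera calls.

## Working session

There is one attempt and no reset: what is moved stays moved. The work goes in short steps, Python scripts to look and compute and a shell command to move; the robot and the scene stay as the last step left them, time stands still between calls to the robot, and variables do not carry over. Pictures are saved under pics/ and viewed, at most 10 in all, crops included, and the job is handed in when it is done.

```bash
mkdir -p pics
python3 - <<'E'
from plant import *
import cv2
s=sense();print(s['time'],s['ee_pos'],s['tool_rot'],s['width'],tip_extent)
for n in ("top","scene"):
    f=grab_frame(n);cv2.imwrite(f"pics/{n}0.png",f["color"][:,:,::-1]);print(n,f["fx"],f["cx"],f["cy"],f["cam_to_world"])
E
```

```text
0.0 [ 0.14163055 -0.6081771   0.2385375 ] [-3.11951616e+00 -3.58407284e-01  2.63691720e-04] 0.08520008565545745 0.008
top 434.0844981473383 279.70556937239246 208.25035379105736 [[ 0.02815816 -0.99919497  0.02857497  0.5004053 ]
 [-0.99959943 -0.02806511  0.00365227 -0.00162757]
 [-0.00284737 -0.02866637 -0.99958498  1.18658249]
 [ 0.          0.          0.          1.        ]]
scene 458.7597548698993 283.58286046013274 196.95411787019873 [[-0.83930218  0.33446181 -0.42861073  1.01685867]
 [ 0.54364934  0.5102988  -0.66636366  0.7234032 ]
 [-0.00415365 -0.79229441 -0.61012484  0.7439928 ]
 [ 0.          0.          0.          1.        ]]
```

View pics/top0.png

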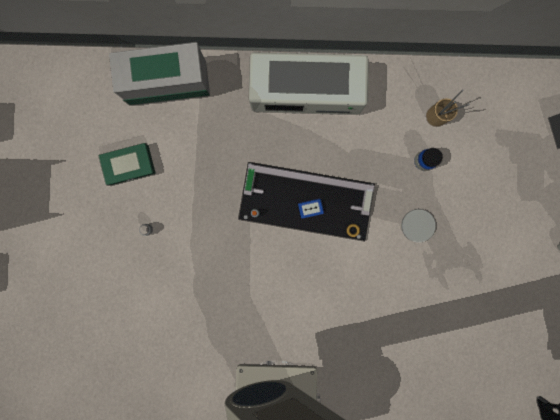

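View pics/scene0.png

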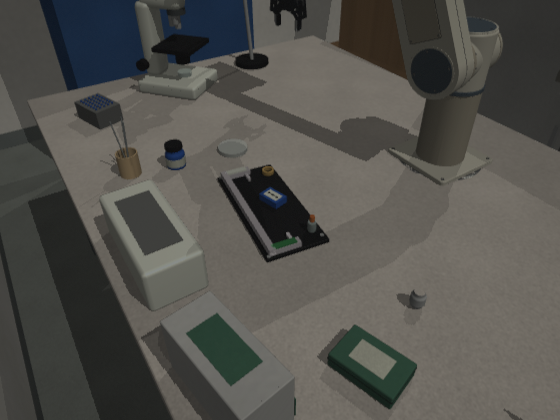

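The top view shows the deck with its rail on the far side (248,165)-(375,185). The green cap is at the left (250,180), i.e. the +y end. The chip is at (311,209), the vial at (254,213), the spacer at (353,231).

```bash
cat > h.py <<'E'
import numpy as np, cv2
from plant import *
def p2w(f,u,v,z):
    T=np.array(f["cam_to_world"]);d=T[:3,:3]@[(u-f["cx"])/f["fx"],(v-f["cy"])/f["fy"],1]
    return T[:3,3]+d*(z-T[2,3])/d[2]
def blob(c,lo,hi,box):
    x0,y0,x1,y1=box;m=cv2.inRange(cv2.cvtColor(c,cv2.COLOR_RGB2HSV),lo,hi)
    k=np.zeros_like(m);k[y0:y1,x0:x1]=m[y0:y1,x0:x1]
    n,l,st,ce=cv2.connectedComponentsWithStats(k);i=1+np.argmax(st[1:,4])
    cs,_=cv2.findContours((l==i).astype('uint8'),cv2.RETR_EXTERNAL,cv2.CHAIN_APPROX_NONE)
    return cv2.minAreaRect(cs[0]),st[i,4]
E
python3 - <<'E'
from h import *
f=grab_frame("top");c=f["color"]
for n,lo,hi,b,z in(("chip",(100,90,40),(130,255,255),(230,150,385,250),.03),("green",(45,80,30),(85,255,255),(230,150,270,200),.03)):
    r,a=blob(c,lo,hi,b);print(n,r,a,p2w(f,*r[0],z)); print([p2w(f,*q,z)[:2].round(4) for q in cv2.boxPoints(r)])
cv2.imwrite("pics/z.png",cv2.resize(c[150:250,230:385,::-1],None,fx=5,fy=5,interpolation=cv2.INTER_CUBIC))
E
```

```text
chip ((310.48236083984375, 208.17056274414062), (16.812110900878906, 24.29621124267578), 77.47119140625) 226 [ 0.53598384 -0.07938382  0.03      ]
[array([ 0.5498, -0.0425]), array([ 0.5656, -0.1054]), array([ 0.5222, -0.1162]), array([ 0.5064, -0.0534])]
green ((249.22398376464844, 179.2679901123047), (5.903220176696777, 20.84015464782715), 10.30484676361084) 124 [0.6086003  0.08616897 0.03      ]
[array([0.5822, 0.0981]), array([0.6374, 0.0898]), array([0.635 , 0.0742]), array([0.5798, 0.0825])]
```

View pics/z.png

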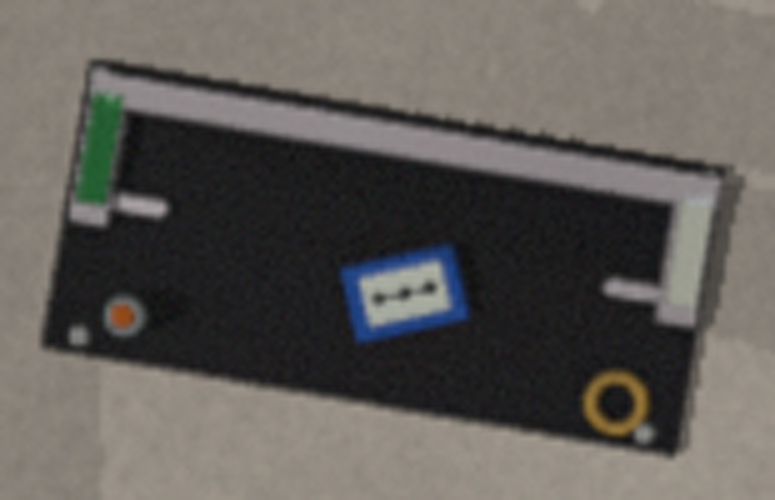

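```bash
cat >> h.py <<'E'
def rel(yaw,o):
    "tool pose and chip-free deck coordinates of TCP (mm), tool x yaw relative to deck (deg)"
    from scipy.spatial.transform import Rotation as R
    s=sense();p=np.array(s['ee_pos']);r=R.from_rotvec(s['tool_rot']).as_matrix()
    d=p[:2]-o;c,sn=np.cos(yaw),np.sin(yaw)
    return 1e3*np.array([c*d[0]+sn*d[1],-sn*d[0]+c*d[1],p[2]]),np.degrees(np.arctan2(r[1,0],r[0,0])-yaw)
E
python3 - <<'E'
from h import *
from scipy.optimize import least_squares
f=grab_frame("top")
P=[((125,112),(50,150,30)),((672,203),(50,-150,30)),((45,347),(-85,175,12)),((675,453),(-85,-175,12)),((100,149),(26,160,30)),((687,252),(26,-160,30))]
W=np.array([p2w(f,230+(q[0]+.5)/5-.5,150+(q[1]+.5)/5-.5,d[2]/1e3)[:2] for q,d in P]);D=np.array([d[:2] for _,d in P])/1e3
def m(t):c,s=np.cos(t[2]),np.sin(t[2]);return D@np.array([[c,s],[-s,c]])+t[:2]
r=least_squares(lambda t:(m(t)-W).ravel(),[.55,-.07,-.15]);t=r.x
print(t,np.round((m(t)-W)*1e3,1))
R=np.array([[np.cos(t[2]),-np.sin(t[2])],[np.sin(t[2]),np.cos(t[2])]])
for n,q,z in(("chip",(405,292),.03),("vialtop",(122,316),.057),("spacer",(616,403),.024)):
    print(n,np.round(1e3*R.T@(p2w(f,230+(q[0]+.5)/5-.5,150+(q[1]+.5)/5-.5,z)[:2]-t[:2]),1))
np.save("deck.npy",t);print(rel(t[2],t[:2]))
E
```

```text
[ 0.56006869 -0.06849294 -0.13900599] [[ 1.9  0.7]
 [ 0.9 -3.2]
 [-1.6  3.6]
 [-2.5 -1.2]
 [-0.3  1.2]
 [ 1.7 -1.2]]
chip [-21.8 -14.4]
vialtop [-59.8 130.5]
spacer [ -61.4 -135.8]
(array([-339.53395883, -592.65678853,  238.79573958]), np.float64(21.071250412416358))
```

```bash
python3 -m pendant '[{"grip":2,"tx":4,"ty":-4,"tz":0,"twist":0.1},{"grip":2,"tx":45,"ty":-44.7,"tz":0,"twist":0.368},{"grip":2,"tx":45,"ty":-44.7,"tz":0,"twist":0.368},{"grip":2,"tx":45,"ty":-44.7,"tz":0,"twist":0.368},{"grip":2,"tx":45,"ty":-44.7,"tz":0,"twist":0.368},{"grip":2,"tx":45,"ty":-44.7,"tz":0,"twist":0.368},{"grip":2,"tx":45,"ty":-44.7,"tz":0,"twist":0.368},{"grip":2,"tx":45,"ty":-44.7,"tz":0,"twist":0.368},{"grip":2,"tx":45,"ty":-44.7,"tz":0,"twist":0.368},{"grip":2,"tx":45,"ty":-44.7,"tz":0,"twist":0.368},{"grip":2,"tx":45,"ty":-44.7,"tz":0,"twist":0.368},{"grip":2,"tx":45,"ty":-44.7,"tz":0,"twist":0.368},{"grip":2,"tx":45,"ty":-44.7,"tz":0,"twist":0.368},{"grip":2,"tx":45,"ty":-44.7,"tz":0,"twist":0.368},{"grip":2,"tx":45,"ty":-44.7,"tz":0,"twist":0.368},{"grip":2,"tx":45,"ty":-44.7,"tz":0,"twist":0.368},{"grip":2,"tx":45,"ty":-44.7,"tz":0,"twist":0.368},{"grip":2,"tx":45,"ty":-44.7,"tz":2,"twist":0.368},{"grip":2,"tx":45,"ty":-44.7,"tz":4,"twist":0.368},{"grip":2,"tx":45,"ty":-44.7,"tz":4,"twist":0.368}]' 20
python3 - <<'E'
from h import *
t=np.load("deck.npy");print(rel(t[2],t[:2]))
f=grab_frame("wrist");print(f["fx"],f["cx"],f["cy"],f["T_tool_cam"]);cv2.imwrite("pics/w1.png",f["color"][:,:,::-1])
E
```

```text
time: 1.87
ee_pos: [0.4758, -0.0718, 0.1964]
tool_rot: [-3.134, 0.219, 0.01]
ft_force: [-1.4, 0.1, -0.4]
width: 0.0197
gripper_force: 0.0
(array([-83.04598835, -14.9557035 , 196.41185072]), np.float64(-0.047019468205186675))
325.19226210127806 280.5488375495085 210.36494938219082 [[-9.52927983e-04 -9.48495739e-01 -3.16788456e-01  8.12473563e-02]
 [ 9.99999468e-01 -1.02906234e-03  7.30259151e-05  1.84877254e-03]
 [-3.95259838e-04 -3.16788218e-01  9.48496214e-01 -1.35727991e-01]
 [ 0.00000000e+00  0.00000000e+00  0.00000000e+00  1.00000000e+00]]
```

View pics/w1.png

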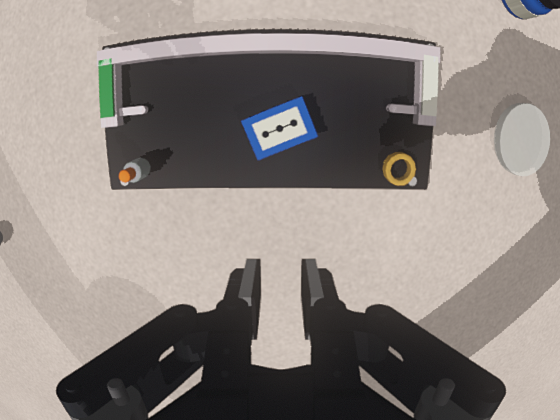

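The wrist view shows the chip at (280,128), turned about 22°, with the rail at row ~33-51. The green stop is at the left (108,90), and the plate's near edge is at row 188.

```bash
cat >> h.py <<'E'
def wproj(f,s,u,v,z):
    from scipy.spatial.transform import Rotation as R
    a,b=(u-f["cx"])/f["fx"],(v-f["cy"])/f["fy"];r=np.hypot(a,b)
    T=np.eye(4);T[:3,:3]=R.from_rotvec(s['tool_rot']).as_matrix();T[:3,3]=s['ee_pos'];T=T@np.array(f["T_tool_cam"])
    d=T[:3,:3]@[a/r*np.sin(r),b/r*np.sin(r),np.cos(r)]
    return T[:3,3]+d*(z-T[2,3])/d[2]
def todeck(p,t):
    c,s=np.cos(t[2]),np.sin(t[2]);d=np.array(p)[:2]-t[:2];return np.round(1e3*np.array([c*d[0]+s*d[1],-s*d[0]+c*d[1]]),1)
E
python3 - <<'E'
from h import *
t=np.load("deck.npy");s=sense();f=grab_frame("wrist");c=f["color"]
for q,z in(((111,189),12),((429,188),12),((270,188.5),12),((303,97),30),((318,136),30),((258,160),30),((242,122),30)):
    print(q,todeck(wproj(f,s,*q,z/1e3),t))
g=c[:,:,1].astype(int)
for u in(150,210,270,330,390):
    col=g[25:80,u];print(u,col.tolist()[:45:1] if u==270 else '',[ (25+i) for i in np.where(np.abs(np.diff(col))>25)[0]])
E
```

```text
(111, 189) [-83.5 173.5]
(429, 188) [ -83.8 -179.8]
(270, 188.5) [-85.7  -6.1]
(303, 97) [  6.3 -37.7]
(318, 136) [-30. -52.]
(258, 160) [-52.9   4.3]
(242, 122) [-16.6  18.7]
150  [np.int64(38), np.int64(39), np.int64(42), np.int64(43), np.int64(59), np.int64(61), np.int64(62)]
210  [np.int64(32), np.int64(33), np.int64(36), np.int64(37), np.int64(53), np.int64(56)]
270 [177, 178, 180, 183, 183, 100, 53, 54, 46, 92, 200, 205, 202, 201, 200, 201, 201, 201, 201, 200, 200, 200, 200, 200, 200, 203, 188, 126, 120, 97, 57, 53, 56, 56, 56, 55, 54, 55, 54, 54, 55, 53, 52, 52, 53] [np.int64(29), np.int64(30), np.int64(33), np.int64(34), np.int64(51), np.int64(54)]
330  [np.int64(30), np.int64(31), np.int64(35), np.int64(36), np.int64(52), np.int64(55)]
390  [np.int64(36), np.int64(37), np.int64(40), np.int64(41), np.int64(57), np.int64(60)]
```

Run:
```python
from h import *
t=np.load("deck.npy");s=sense();f=grab_frame("wrist")
for q in((150,60),(210,54),(270,51.7),(330,52.8),(390,58)):print(todeck(wproj(f,s,*q,.03),t))
for q in((118,112),(417,114)):print('stop near-corner',todeck(wproj(f,s,*q,.03),t))
```

```text
[ 50.8 108.3]
[50.9 48.1]
[50.7 -7.6]
[ 50.6 -62.7]
[  49.9 -120.8]
stop near-corner [  2.4 145.9]
stop near-corner [  -2.9 -150.6]
```

```bash
python3 -m pendant '[{"tz":4},{"tz":8},{"tz":12},{"tz":15},{"tz":16},{"tz":16.8},{"tz":17},{"tz":17}]'; python3 -c "
from h import *
t=np.load('deck.npy');print(rel(t[2],t[:2]),sense()['ft_force'])"
```

```text
(array([-80.32219717, -14.96124319, 199.80960202]), np.float64(-0.08046962481823373)) [-0.27628638  0.17421241  0.74070374]invalid input
```

```bash
python3 -m pendant '[{"grip":2,"tx":0,"ty":0,"tz":4,"twist":0},{"grip":2,"tx":0,"ty":0,"tz":8,"twist":0},{"grip":2,"tx":0,"ty":0,"tz":12,"twist":0},{"grip":2,"tx":0,"ty":0,"tz":15,"twist":0},{"grip":2,"tx":0,"ty":0,"tz":16.5,"twist":0},{"grip":2,"tx":0,"ty":0,"tz":17.4,"twist":0},{"grip":2,"tx":0,"ty":0,"tz":17.4,"twist":0},{"grip":2,"tx":0,"ty":0,"tz":17.4,"twist":0}]' 20; python3 -c "
from h import *
t=np.load('deck.npy');print(rel(t[2],t[:2]),sense()['ft_force'])"
```

```text
time: 2.68
ee_pos: [0.4795, -0.0717, 0.0262]
tool_rot: [3.134, -0.219, 0.002]
ft_force: [0.3, 0.1, 0.8]
width: 0.0201
gripper_force: 0.0
(array([-79.36271984, -14.37063067,  26.17671386]), np.float64(-0.038322088497314034)) [0.34206008 0.14809097 0.82449032]
```

```bash
python3 -m pendant '[{"grip":2,"tx":0.5,"ty":0.2,"tz":0,"twist":0},{"grip":2,"tx":1,"ty":0.2,"tz":0,"twist":0},{"grip":2,"tx":1.5,"ty":0.2,"tz":0,"twist":0},{"grip":2,"tx":2,"ty":0.2,"tz":0,"twist":0},{"grip":2,"tx":2.4,"ty":0.2,"tz":0,"twist":0},{"grip":2,"tx":2.8,"ty":0.2,"tz":0,"twist":0},{"grip":2,"tx":3.2,"ty":0.2,"tz":0,"twist":0},{"grip":2,"tx":3.6,"ty":0.2,"tz":0,"twist":0},{"grip":2,"tx":4,"ty":0.2,"tz":0,"twist":0},{"grip":2,"tx":4.4,"ty":0.2,"tz":0,"twist":0},{"grip":2,"tx":4.8,"ty":0.2,"tz":0,"twist":0},{"grip":2,"tx":5.2,"ty":0.2,"tz":0,"twist":0},{"grip":2,"tx":5.6,"ty":0.2,"tz":0,"twist":0},{"grip":2,"tx":6,"ty":0.2,"tz":0,"twist":0},{"grip":2,"tx":6.4,"ty":0.2,"tz":0,"twist":0},{"grip":2,"tx":6.8,"ty":0.2,"tz":0,"twist":0},{"grip":2,"tx":7,"ty":0.2,"tz":0,"twist":0},{"grip":2,"tx":7.2,"ty":0.2,"tz":0,"twist":0},{"grip":2,"tx":7.2,"ty":0.2,"tz":0,"twist":0}]' 20; python3 -c "
from h import *
t=np.load('deck.npy');print(rel(t[2],t[:2]),sense()['ft_force'])
f=grab_frame('wrist');cv2.imwrite('pics/w2.png',f['color'][:,:,::-1])"
```

```text
time: 4.27
ee_pos: [0.5501, -0.0833, 0.0254]
tool_rot: [3.134, -0.218, 0.001]
ft_force: [0.6, -0.1, -0.2]
width: 0.0203
gripper_force: 0.0
(array([ -7.79765471, -16.07291096,  25.35348296]), np.float64(-0.01200807814561662)) [ 0.6057378  -0.11801957 -0.16112507]
```

View pics/w2.png

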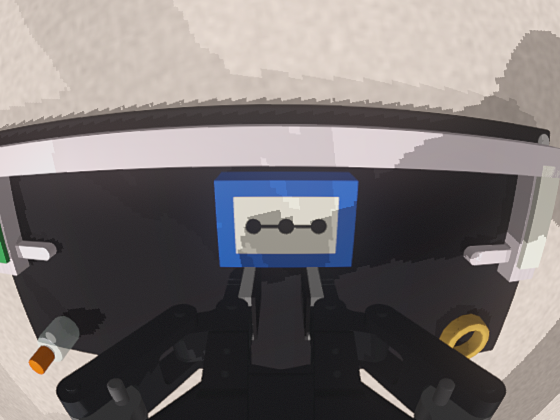

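The chip (215-357, 175-267) is square to the rail, with a gap of a few mm left. Continuing slowly.

```bash
python3 -m pendant '[{"grip":2,"tx":0.2,"ty":0,"tz":0,"twist":0},{"grip":2,"tx":0.4,"ty":0,"tz":0,"twist":0},{"grip":2,"tx":0.55,"ty":0,"tz":0,"twist":0},{"grip":2,"tx":0.7,"ty":0,"tz":0,"twist":0},{"grip":2,"tx":0.8,"ty":0,"tz":0,"twist":0},{"grip":2,"tx":0.8,"ty":0,"tz":0,"twist":0}]' 20; python3 -c "
from h import *
t=np.load('deck.npy');print(rel(t[2],t[:2]),sense()['ft_force'])"
```

```text
time: 4.82
ee_pos: [0.5564, -0.0842, 0.025]
tool_rot: [-3.134, 0.219, 0.004]
ft_force: [-4.8, 0.3, 2.4]
width: 0.0201
gripper_force: 2.3
(array([ -1.4929388 , -16.03926261,  24.99678554]), np.float64(-0.017649449565523036)) [-4.84300045  0.29601848  2.41554198]
```

Contact with the rail at about 5 N. Keeping the pressure on, I slide along +y (tool -y) by friction, checking for slip partway.

```bash
python3 -m pendant '[{"grip":2,"tx":0,"ty":-0.2,"tz":0,"twist":0},{"grip":2,"tx":0,"ty":-0.5,"tz":0,"twist":0},{"grip":2,"tx":0,"ty":-0.9,"tz":0,"twist":0},{"grip":2,"tx":0,"ty":-1.3,"tz":0,"twist":0},{"grip":2,"tx":0,"ty":-1.7,"tz":0,"twist":0},{"grip":2,"tx":0,"ty":-2.1,"tz":0,"twist":0},{"grip":2,"tx":0,"ty":-2.5,"tz":0,"twist":0},{"grip":2,"tx":0,"ty":-2.8,"tz":0,"twist":0},{"grip":2,"tx":0,"ty":-3,"tz":0,"twist":0},{"grip":2,"tx":0,"ty":-3,"tz":0,"twist":0}]' 20; python3 -c "
from h import *
t=np.load('deck.npy');print(rel(t[2],t[:2]),sense()['ft_force'])
f=grab_frame('wrist');cv2.imwrite('pics/w3.png',f['color'][:,:,::-1])
for g in (f,):print(blob(g['color'],(100,90,40),(130,255,255),(100,100,480,280)))
for g in (cv2.imread('pics/w2.png')[:,:,::-1].copy(),):print(blob(g,(100,90,40),(130,255,255),(100,100,480,280)))"
```

```text
time: 5.65
ee_pos: [0.5607, -0.0542, 0.025]
tool_rot: [-3.134, 0.218, 0.004]
ft_force: [-3.9, 1.6, 1.2]
width: 0.0196
gripper_force: 2.5
(array([-1.38416958, 14.2796874 , 24.99211082]), np.float64(0.0002583463939280539)) [-3.89218273  1.57628125  1.17459061]
(((286.0, 224.5), (144.0, 87.0), 0.0), np.int32(6064))
(((286.0, 219.5), (95.0, 144.0), 90.0), np.int32(7317))
```

View pics/w3.png

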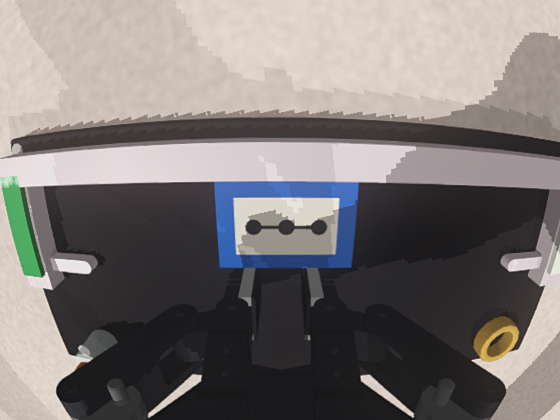

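The chip moves with the fingers without slipping and stays flush on the rail. Continuing.

```bash
python3 -m pendant '[{"grip":2,"tx":0.03,"ty":-0.3,"tz":0,"twist":0},{"grip":2,"tx":0.04,"ty":-0.7,"tz":0,"twist":0},{"grip":2,"tx":0.05,"ty":-1.1,"tz":0,"twist":0},{"grip":2,"tx":0.05,"ty":-1.5,"tz":0,"twist":0},{"grip":2,"tx":0.05,"ty":-1.9,"tz":0,"twist":0},{"grip":2,"tx":0.05,"ty":-2.3,"tz":0,"twist":0},{"grip":2,"tx":0.05,"ty":-2.7,"tz":0,"twist":0},{"grip":2,"tx":0.05,"ty":-3.1,"tz":0,"twist":0},{"grip":2,"tx":0.05,"ty":-3.5,"tz":0,"twist":0},{"grip":2,"tx":0.05,"ty":-3.9,"tz":0,"twist":0},{"grip":2,"tx":0.05,"ty":-4.3,"tz":0,"twist":0},{"grip":2,"tx":0.05,"ty":-4.7,"tz":0,"twist":0},{"grip":2,"tx":0.05,"ty":-5.1,"tz":0,"twist":0},{"grip":2,"tx":0.05,"ty":-5.5,"tz":0,"twist":0},{"grip":2,"tx":0.05,"ty":-5.8,"tz":0,"twist":0},{"grip":2,"tx":0.05,"ty":-6,"tz":0,"twist":0},{"grip":2,"tx":0.05,"ty":-6,"tz":0,"twist":0}]' 20; python3 -c "
from h import *
t=np.load('deck.npy');print(rel(t[2],t[:2]),sense()['ft_force'])
f=grab_frame('wrist');cv2.imwrite('pics/w4.png',f['color'][:,:,::-1])
print(blob(f['color'],(100,90,40),(130,255,255),(100,100,480,280)))"
```

```text
time: 7.12
ee_pos: [0.5692, 0.0051, 0.0249]
tool_rot: [3.134, -0.218, -0.004]
ft_force: [-5.8, 1.4, 3.1]
width: 0.0199
gripper_force: 3.0
(array([-1.14770188, 74.1334857 , 24.92667771]), np.float64(-0.0003632963485713461)) [-5.80197646  1.40602735  3.06632446]
(((286.5, 225.0), (86.0, 145.0), 90.0), np.int32(6058))
```

```bash
python3 -m pendant '[{"grip":2,"tx":-0.6,"ty":0,"tz":0,"twist":0},{"grip":2,"tx":-1.5,"ty":0,"tz":0,"twist":0},{"grip":2,"tx":-2.5,"ty":0,"tz":0,"twist":0},{"grip":0,"tx":-2.5,"ty":2,"tz":0,"twist":0},{"grip":0,"tx":-2.5,"ty":4,"tz":0,"twist":0},{"grip":0,"tx":-2.5,"ty":6.5,"tz":0,"twist":0},{"grip":0,"tx":-2.5,"ty":6.7,"tz":0,"twist":0},{"grip":0,"tx":-2.5,"ty":6.7,"tz":0,"twist":0},{"grip":0,"tx":-1,"ty":6.7,"tz":0,"twist":0},{"grip":0,"tx":1,"ty":6.7,"tz":0,"twist":0},{"grip":0,"tx":2.5,"ty":6.7,"tz":0,"twist":0},{"grip":0,"tx":2.9,"ty":6.7,"tz":0,"twist":0},{"grip":0,"tx":2.9,"ty":6.7,"tz":0,"twist":0},{"grip":0,"tx":2.9,"ty":6.7,"tz":0,"twist":0}]' 20; python3 -c "
from h import *
t=np.load('deck.npy');print(rel(t[2],t[:2]),sense()['ft_force'])
f=grab_frame('wrist');cv2.imwrite('pics/w5.png',f['color'][:,:,::-1])"
```

```text
time: 8.33
ee_pos: [0.589, -0.0649, 0.025]
tool_rot: [-3.134, 0.218, 0.002]
ft_force: [0.1, 0.1, -0.2]
width: -0.0003
gripper_force: 0.0
(array([28.10945285,  7.54976686, 25.02978851]), np.float64(0.02407736065991587)) [ 0.06324754  0.07310224 -0.16597426]
```

View pics/w5.png

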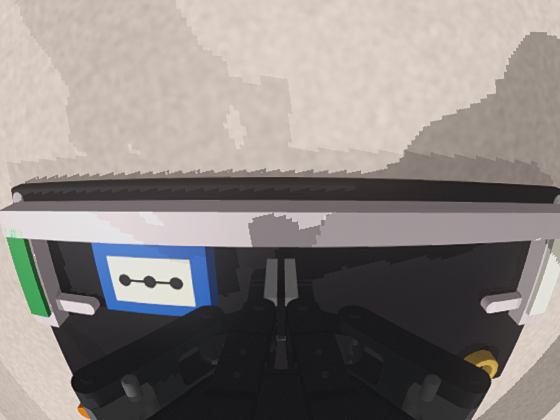

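The chip is still flush on the rail, at (155,278). The closed fingertips stand behind its trailing end. Now I push on that end, with a slight drift toward the rail.

```bash
python3 -m pendant '[{"grip":0,"tx":0,"ty":-0.5,"tz":0,"twist":0},{"grip":0,"tx":0,"ty":-1,"tz":0,"twist":0},{"grip":0,"tx":0,"ty":-1.4,"tz":0,"twist":0},{"grip":0,"tx":0,"ty":-1.7,"tz":0,"twist":0},{"grip":0,"tx":0.02,"ty":-2,"tz":0,"twist":0},{"grip":0,"tx":0.04,"ty":-2.3,"tz":0,"twist":0},{"grip":0,"tx":0.06,"ty":-2.6,"tz":0,"twist":0},{"grip":0,"tx":0.08,"ty":-2.9,"tz":0,"twist":0},{"grip":0,"tx":0.1,"ty":-3.2,"tz":0,"twist":0},{"grip":0,"tx":0.12,"ty":-3.5,"tz":0,"twist":0},{"grip":0,"tx":0.14,"ty":-3.8,"tz":0,"twist":0},{"grip":0,"tx":0.16,"ty":-4.1,"tz":0,"twist":0},{"grip":0,"tx":0.18,"ty":-4.4,"tz":0,"twist":0},{"grip":0,"tx":0.2,"ty":-4.7,"tz":0,"twist":0},{"grip":0,"tx":0.22,"ty":-5,"tz":0,"twist":0},{"grip":0,"tx":0.23,"ty":-5.2,"tz":0,"twist":0},{"grip":0,"tx":0.23,"ty":-5.2,"tz":0,"twist":0}]' 20; python3 -c "
from h import *
t=np.load('deck.npy');print(rel(t[2],t[:2]),sense()['ft_force'])
f=grab_frame('wrist');cv2.imwrite('pics/w6.png',f['color'][:,:,::-1])"
```

```text
time: 9.8
ee_pos: [0.5997, -0.014, 0.0253]
tool_rot: [-3.134, 0.218, -0.0]
ft_force: [0.2, -0.6, 0.0]
width: 0.0001
gripper_force: 0.0
(array([31.65762887, 59.41768845, 25.33562835]), np.float64(0.01138470817182184)) [ 0.18308913 -0.58865344  0.03441075]
```

View pics/w6.png

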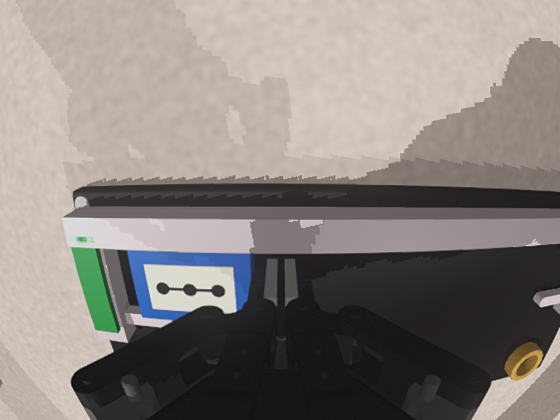

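The chip is flush with the rail and entering the pocket, with a gap to the stop at (130,260). Pushing home slowly.

```bash
python3 -m pendant '[{"grip":0,"tx":0,"ty":-0.2,"tz":0,"twist":0},{"grip":0,"tx":0.02,"ty":-0.4,"tz":0,"twist":0},{"grip":0,"tx":0.03,"ty":-0.6,"tz":0,"twist":0},{"grip":0,"tx":0.04,"ty":-0.8,"tz":0,"twist":0},{"grip":0,"tx":0.05,"ty":-1,"tz":0,"twist":0},{"grip":0,"tx":0.05,"ty":-1.15,"tz":0,"twist":0},{"grip":0,"tx":0.05,"ty":-1.3,"tz":0,"twist":0},{"grip":0,"tx":0.05,"ty":-1.4,"tz":0,"twist":0},{"grip":0,"tx":0.05,"ty":-1.4,"tz":0,"twist":0}]' 20; python3 -c "
from h import *
t=np.load('deck.npy');print(rel(t[2],t[:2]),sense()['ft_force'])"
```

```text
time: 10.6
ee_pos: [0.602, -0.0005, 0.0253]
tool_rot: [-3.134, 0.218, -0.0]
ft_force: [-0.1, 0.1, 0.4]
width: -0.0001
gripper_force: 0.0
(array([32.09434539, 73.17674455, 25.33398088]), np.float64(0.0019349785734349982)) [-0.05776351  0.0862464   0.43262605]
```

```bash
python3 -m pendant '[{"grip":0,"tx":0,"ty":-0.1,"tz":0,"twist":0},{"grip":0,"tx":0,"ty":-0.2,"tz":0,"twist":0},{"grip":0,"tx":0,"ty":-0.3,"tz":0,"twist":0},{"grip":0,"tx":0,"ty":-0.35,"tz":0,"twist":0},{"grip":0,"tx":0,"ty":-0.35,"tz":0,"twist":0}]' 20; python3 -c "
from h import *
t=np.load('deck.npy');print(rel(t[2],t[:2]),sense()['ft_force'])"
```

```text
time: 11.02
ee_pos: [0.6023, 0.0027, 0.0253]
tool_rot: [3.134, -0.218, -0.0]
ft_force: [-0.8, -0.8, 0.1]
width: 0.0
gripper_force: 0.4
(array([31.97669545, 76.37400574, 25.3192151 ]), np.float64(-0.0016031911491380146)) [-0.76991938 -0.78342149  0.0625311 ]
```

```bash
python3 -m pendant '[{"grip":0,"tx":0,"ty":-0.1,"tz":0,"twist":0},{"grip":0,"tx":0,"ty":-0.2,"tz":0,"twist":0},{"grip":0,"tx":0,"ty":-0.3,"tz":0,"twist":0},{"grip":0,"tx":0,"ty":-0.3,"tz":0,"twist":0}]' 20; python3 -c "
from h import *
t=np.load('deck.npy');print(rel(t[2],t[:2]),sense()['ft_force'])
f=grab_frame('wrist');cv2.imwrite('pics/w7.png',f['color'][:,:,::-1])"
```

```text
time: 11.35
ee_pos: [0.6023, 0.0034, 0.0253]
tool_rot: [3.131, -0.217, -0.002]
ft_force: [-2.5, -15.5, 2.6]
width: -0.0002
gripper_force: 7.7
(array([31.85486659, 77.01997202, 25.32268156]), np.float64(0.03854514172826585)) [ -2.49964026 -15.48163329   2.61557344]
```

View pics/w7.png

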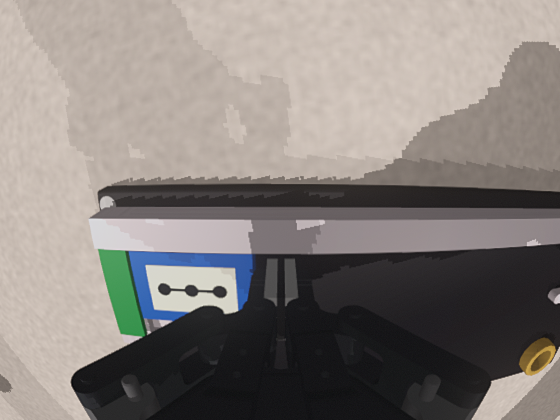

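The force jumped to 15 N and there is no gap at the stop or the rail. Backing off straight along the rail, then up and clear.

```bash
python3 -m pendant '[{"grip":0,"tx":0,"ty":0.3,"tz":0,"twist":0},{"grip":0,"tx":0,"ty":1,"tz":0,"twist":0},{"grip":0,"tx":0,"ty":2.5,"tz":0,"twist":0},{"grip":0,"tx":0,"ty":2.5,"tz":-2,"twist":0},{"grip":0,"tx":0,"ty":2.5,"tz":-5,"twist":0},{"grip":0,"tx":0,"ty":2.5,"tz":-8.5,"twist":0},{"grip":0,"tx":0,"ty":2.5,"tz":-12,"twist":0},{"grip":0,"tx":-4,"ty":3,"tz":-15,"twist":0},{"grip":0,"tx":-8,"ty":3,"tz":-17,"twist":0},{"grip":0,"tx":-11,"ty":3,"tz":-17,"twist":0},{"grip":0,"tx":-11,"ty":3,"tz":-17,"twist":0},{"grip":0,"tx":-11,"ty":3,"tz":-17,"twist":0}]' 20
python3 - <<'E'
from h import *
t=np.load("deck.npy");s=sense();f=grab_frame("wrist");print(s['ee_pos'],s['ft_force'])
r,a=blob(f["color"],(100,90,40),(130,255,255),(60,40,330,300));print(r)
p=wproj(f,s,*r[0],.03)
g,_=blob(f["color"],(45,80,30),(85,255,255),(30,20,330,300));q=wproj(f,s,*g[0],.03)
print(todeck(p,t),todeck(q,t),1e3*np.linalg.norm(p-q))
x,y=map(int,r[0]);cv2.imwrite("pics/w8.png",cv2.resize(f["color"][max(0,y-80):y+90,max(0,x-100):x+110,::-1],None,fx=3,fy=3))
E
```

```text
time: 12.4
ee_pos: [0.4878, -0.0091, 0.1959]
tool_rot: [-3.134, 0.218, -0.0]
ft_force: [0.7, -0.4, 0.0]
width: 0.0003
gripper_force: 0.0
[ 0.48784916 -0.00908088  0.19592949] [ 0.73743626 -0.36337224  0.0346377 ]
((204.95257568359375, 78.45669555664062), (42.864830017089844, 65.79570007324219), 87.39744567871094)
[ 29.  116.5] [ 25.9 157.5] 41.150717758747014
```

View pics/w8.png

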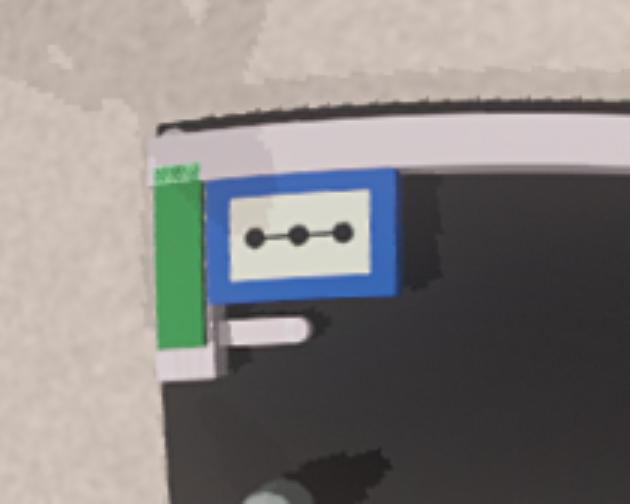

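The cartridge sits flush against both the rail and the green-capped stop, and the hand is clear.

```bash
python3 -c "
from plant import *
print(finish_job())"
```

```text
the job is handed in; nothing more can be done
None
```

The job is handed in: the blue cartridge was pushed to the rail, slid along it into the green-capped pocket, and sits against both rail and end stop, with the hand clear and nothing else touched.

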